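# Build a mini burger and hold the warmer's self-closing tray open

## Robot

A 6-joint arm with a two-finger parallel gripper is mounted at the origin on the work surface. World frame = base frame: x ahead of the robot, y to its left, z up, the work surface at z = 0. Lengths are in m, angles in rad, forces in N, time in s.
With the tool pointing down it reaches from about 0.35 to 0.775 m from the base axis. Payload 7.3 kg.
Tool frame: the origin (TCP) lies at the very end of the fingers, on their centre line; the grasp point (between the pads) lies 19 mm behind it (robot.hold_point_z is the distance from the TCP to the grasp point, in m); z points along the fingers, y is the direction in which the jaws open and shut (so a half turn about z gives the same grasp; the last joint's range is limited). The gripper opens to 92 mm and grips with 3 to 60 N. Pads are 19 mm wide; open, the fingers measure 130 mm over their backs; the gripper's body (75 mm by 190 mm) begins 47 mm behind the grasp point.
Start: joints at [-0.146, 0.342, 1.524, -0, 1.275, -0.146], TCP at [0.525, 0, 0.203] pointing down, gripper open.
Joint ranges: [-2.53, 2.53], [-0.77, 2.02], [0.04, 2.7], [-1, 4.14], [0.28, 2.66], [-3.11, 3.11]. Speed limits (rad/s): [2.57, 2.57, 3.14, 3.14, 3.14, 3.14].

## Interface

Orientations are given as [roll, pitch, yaw] about the fixed x, y, z axes, in that order (R = Rz(yaw) Ry(pitch) Rx(roll)).
In Python, from cell import monitor, viewer, robot gives the robot as it stands.
- The arm moves only by the tool move_arm, never from a script. Its argument "deltas" is a list of rows, each an object of numbers: "x", "y", "z": the shift along the tool's x, y, z in m; "wx", "wy", "wz": the turn, a rotation vector about the tool's x, y, z in degrees; "hand": the opening, from 0 (shut) to 1 (fully open). In form: [{"x": .., "y": .., "z": .., "wx": .., "wy": .., "wz": .., "hand": ..}, ...]. A call has 1 to 8 rows; each row is the pose to reach, as a shift and turn from the pose commanded when the call began, along the tool's axes at that moment; what a row does not reach only later rows make up. A row lasts 1/8 s, in which the tool goes at most 62.5 mm and 10.7 degrees, less where a joint would pass 70% of its speed; a pose out of reach is approached as far as the arm can. A call with a gripper value outside its range is refused whole. The fingers move at their own pace and stop on an object; "grip_force" is the grip in N (left out, the last holds). Time passes only in rows, so rows that repeat a pose let the fingers close. It gives the time, the measured TCP pose, the force and the opening at its end, in the units of the state.
- monitor.observe(): the state, without advancing time (a new reading comes with each control period).
- viewer.read_camera(name): name is "scene" or "side" or "wrist"; returns the picture (480x640x3 uint8, red, green, blue); there is no depth.
- viewer.camera_params(name): a dict with "camera_matrix" (3x3 intrinsics, pixels), "R" (3x3) and "t" (3): a world point X has camera coordinates R X + t. Camera axes: x right, y down, z forward; pixel columns grow to the right and rows downward; lengths in m; the calibration is good to about 2 mm. The wrist camera is an equidistant fisheye: a pixel r from the principal point sees the ray r / f radians off the axis. A picture is of the moment at which its call begins: read the wrist's pose just before it. camera_params takes no time and is no camera call; for the wrist camera it gives the pose at the moment of the call.
- robot.hand_in(): hands the job in, once; it reports no verdict.
The state is a dict: "time": time; "qpos": joint angles; "qvel": joint speeds; "joint_efforts": joint torques, N m; "tool_pos": TCP position; "tool_rot": TCP orientation; "contact_force": force on the tool from outside, world axes, zero at the start; "torque": the same for the moment, N m; "opening": finger opening in m.
Only numpy, scipy, OpenCV 4.12 (cv2) and the standard library are available. Lean on these libraries where they do the work, as an engineer would, in place of code of your own. Each camera call takes 0.05 s, during which the arm holds its last target. There are 200 camera calls.

## Task

Finish the mini burger on the plate: lay the patty centred on the bottom bun and the domed top bun centred on the patty, and let go of them. Then pull the snack warmer's self-closing tray out until its front panel is level with the pointer on the side rail, and keep holding it there so that I can slide the burger in: the job finishes while you are still holding the tray out against its spring. Do not shift the pointer, and leave the bottle, the mug and the jar alone.

Things in the scene. Friction and masses are not known exactly. Their poses are not given: they have to be found in the camera images.
- warmer: White box-shaped snack warmer, fixed to the worktop, 200 mm deep (its x) x 240 wide (its y) x 108 high. Origin at the centre of the box's underside. The tray comes out of its front along its own -x. A grey apron 12 mm high reaches 135 mm out in front of the box, with a steel rail (top 22 mm above the worktop) along its +y side.
- tray: Steel tray that slides straight out of the warmer along the warmer's -x, 0 (shut) to 130 mm. Origin at the middle of the lower edge of the outer face of its front panel; axes as the warmer's. The panel is 180 wide (y), 60 high, 6 thick; lower edge 22 mm above the worktop. A spring pulls the tray shut at once if let go: 4 N when shut, growing by 0.5 N per 10 mm; the tray starts shut.
- grip (a point): Middle of the tray's handle: a level black round bar 12 mm thick, 100 mm long along the warmer's y, 80 mm out in front of the panel (gap about 74 mm behind it), 100 mm above the worktop, carried by a 10 mm arm at each end. It can be pinched or hooked from above. Moves with the tray; axes as the warmer's.
- mark (a point): Mark on the small black pointer, an upright fin 3 mm thick (warmer's x), 26 wide, top 64 mm above the worktop, on the rail beside the tray's path, 60 to 110 mm in front of the warmer box. The tray is at the mark when its panel's outer face is level with the fin (tray origin at x = 0 in this frame; axes as the warmer's). It sits stiffly but a knock can push it along.
- plate: White round plate, 150 mm across, 16 high, loose on the worktop; origin at the centre of its underside.
- bottom_bun: Flat bread disc, 64 mm across, 16 thick, already lying near the middle of the plate, its underside 5 mm above the plate's; origin at the centre of its underside.
- board: Wooden chopping board, fixed, 160 (its x) x 260 (its y) x 14 mm high; origin at the centre of its underside. The patty and the top bun lie on it, one in each half along its y, which is which varies, about 130 mm apart between centres.
- patty: Flat brown disc, 60 mm across, 18 thick, firm; origin at the centre of its underside. Mass about 60 g.
- top_bun: Domed bread disc, 64 mm across, 29 high in the middle; its side is upright for the lower 13 mm. Origin at the centre of its flat underside. Mass about 35 g.
- bottle: Amber bottle, 56 mm across, 160 high, beyond the plate; not to be disturbed. Origin at the centre of its underside.
- mug: White mug, 76 mm across plus handle, 85 high, beyond the plate; not to be disturbed. Origin at the centre of its underside.
- jar: Glass jar with a steel cap, 64 mm across, 90 high, beyond the board; not to be disturbed. Origin at the centre of its underside.
Mind the look-alikes: they are no part of the job. Of the things that look like the patty, the middle-sized one is meant.

How it is judged:
On the way, in this order (a step that is already met when the one before it is completed fails the run):
1. the patty lies centred on the bottom bun, let go (horizontal distance between bottom_bun and plate below 0.025 m and height (world z) of bottom_bun below 0.02 m and angle between plate's own z axis and vertical below 0.1 rad and horizontal distance between patty and bottom_bun below 0.012 m and z of patty in the frame of bottom_bun between 0.011 and 0.021 m and angle between patty's own z axis and vertical below 0.15 rad and contact force between the fingers and patty below 0.1 N), for 0.2 s.
2. the top bun lies centred on the patty, let go (all of step 1 and horizontal distance between top_bun and patty below 0.012 m and z of top_bun in the frame of patty between 0.013 and 0.023 m and angle between top_bun's own z axis and vertical below 0.15 rad and contact force between the fingers and top_bun below 0.1 N), for 0.2 s.
3. the tray is held out at the pointer by the fingers (x of tray in the frame of mark between -0.008 and 0.008 m and linear speed of tray below 0.01 m/s and contact force between the fingers and tray above 2 N), for 0.4 s.
At the end, for the whole second after the job is handed in: Bottom bun within 25 mm of the plate's centre; patty within 12 mm of the bottom bun's centre and top bun within 12 mm of the patty's, flat, at rest, untouched. Tray front within 8 mm of the pointer, still, held by the fingers alone with more than 2 N (all of step 2 and all of step 3 and linear speed of each of patty, top_bun, plate below 0.02 m/s and contact force between tray and plate below 0.2 N and contact force between tray and bottom_bun below 0.2 N and contact force between tray and patty below 0.2 N and contact force between tray and top_bun below 0.2 N and contact force between tray and bottle below 0.2 N and contact force between tray and mug below 0.2 N and contact force between tray and jar below 0.2 N); the arm keeps its last pose, push and grip.
It fails at once if the bottle is disturbed (distance of bottle from where it was at the start of the episode above 0.03 m or angle between bottle's own z axis and vertical above 0.4 rad).
It fails at once if the mug is disturbed (distance of mug from where it was at the start of the episode above 0.03 m or angle between mug's own z axis and vertical above 0.4 rad).
It fails at once if the jar is disturbed (distance of jar from where it was at the start of the episode above 0.03 m or angle between jar's own z axis and vertical above 0.4 rad).
It fails at once if the pointer is shifted (distance of mark from where it was at the start of the episode above 0.005 m).
It also fails if it takes over 67 s, if anything falls off the work surface, if the arm or the gripper's body presses on something with over 40 N, if the wrist force passes 120 N, or if a joint passes its speed limit or range.

## Working session

There is one attempt and no reset: what is moved stays moved. The work goes in short steps, Python scripts to look and compute and a tool call to move; the robot and the scene stay as the last step left them, time stands still between calls to the robot, and variables do not carry over. Pictures are saved under pics/ and viewed, about 8 in all and at most 12, crops included, and the job is handed in when it is done.

Besides the shell and the picture viewer there is one more tool, called after "Request:" as a command line: name --argument value ..., lists and objects as JSON in quotes. move_arm: Moves the arm, as the interface text tells. Its arguments: {"type":"object","properties":{"deltas":{"type":"array","items":{"type":"object","properties":{"x":{"type":"number"},"y":{"type":"number"},"z":{"type":"number"},"wx":{"type":"number"},"wy":{"type":"number"},"wz":{"type":"number"},"hand":{"type":"number"}}}},"grip_force":{"type":"number"}},"required":["deltas"]}

```bash
mkdir -p pics; cat > h.py <<'E'
import numpy as np, cv2
from cell import monitor, viewer, robot
def ray(cam,u,v,P=None):
    P=P or viewer.camera_params(cam); K=np.array(P["camera_matrix"]);R=np.array(P["R"]);t=np.array(P["t"])
    x=(u-K[0,2])/K[0,0]; y=(v-K[1,2])/K[1,1]
    if cam=="wrist":
        r=np.hypot(x,y); d=np.array([x/r*np.sin(r),y/r*np.sin(r),np.cos(r)]) if r>1e-9 else np.array([0,0,1.])
    else: d=np.array([x,y,1.])
    return -R.T@t, R.T@d
def onz(cam,u,v,z,P=None):
    c,d=ray(cam,u,v,P); return c+d*(z-c[2])/d[2]
def proj(cam,X,P=None):
    P=P or viewer.camera_params(cam); K=np.array(P["camera_matrix"]);p=np.array(P["R"])@np.array(X)+np.array(P["t"])
    if cam=="wrist":
        r=np.hypot(p[0],p[1]); a=np.arctan2(r,p[2]); p=np.array([p[0]/r*a,p[1]/r*a,1])
    return (K@(p/p[2]))[:2]
def snap(cam,name):
    im=viewer.read_camera(cam); cv2.imwrite(f"pics/{name}.png",im[:,:,::-1]); return im
E
python3 - <<'E'
from h import *
for c in("scene","side","wrist"):
    snap(c,c+"0"); P=viewer.camera_params(c); print(c,np.round(P["camera_matrix"],1).tolist(),(-np.array(P["R"]).T@np.array(P["t"])).round(3), np.array(P["R"]).round(2).tolist())
print(monitor.observe())
E
```

```text
scene [[491.1, 0.0, 320.1], [0.0, 491.1, 239.8], [0.0, 0.0, 1.0]] [ 1.362 -0.221  1.017] [[0.3, 0.95, 0.01], [0.73, -0.22, -0.64], [-0.61, 0.2, -0.77]]
side [[509.2, 0.0, 314.7], [0.0, 509.2, 243.9], [0.0, 0.0, 1.0]] [0.315 0.93  0.914] [[-0.94, -0.33, 0.0], [-0.22, 0.62, -0.75], [0.25, -0.71, -0.66]]
wrist [[371.6, 0.0, 314.3], [0.0, 371.6, 242.1], [0.0, 0.0, 1.0]] [0.524 0.076 0.384] [[1.0, 0.0, -0.0], [0.0, -0.96, 0.28], [-0.0, -0.28, -0.96]]
{'time': 0.15, 'qpos': array([-1.46039771e-01,  3.42567727e-01,  1.52476458e+00,  2.52457992e-05,
        1.27542537e+00, -1.46013410e-01]), 'qvel': array([-8.52959292e-04, -3.14243298e-03, -2.33926497e-03,  5.68355192e-04,
        6.45499123e-05, -1.45524434e-03]), 'joint_efforts': array([ 7.52666965e-04, -4.31470585e+01, -2.44352603e+01,  7.18239485e-02,
        5.38185902e-02, -1.32920518e-04]), 'tool_pos': array([5.24675110e-01, 5.75220176e-05, 2.02013540e-01]), 'tool_rot': array([-3.14044354e+00, -1.93392005e-04,  1.57076249e+00]), 'contact_force': array([ 0.02354283, -0.13475883,  0.31165473]), 'torque': array([-0.00051549, -0.01710632,  0.01155224]), 'opening': 0.09203063900644823}
```

View pics/scene0.png

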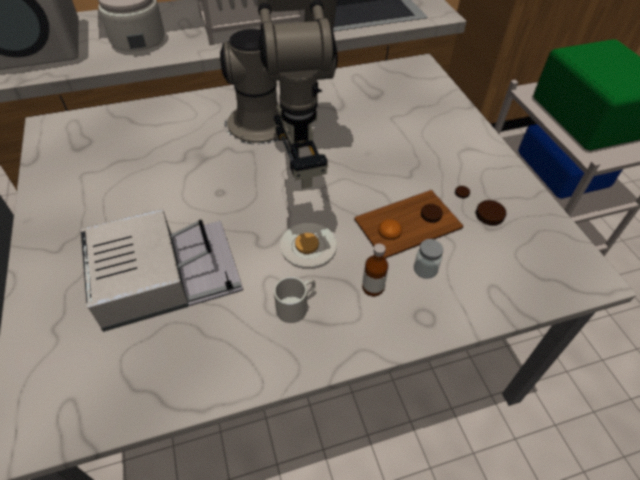

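View pics/side0.png

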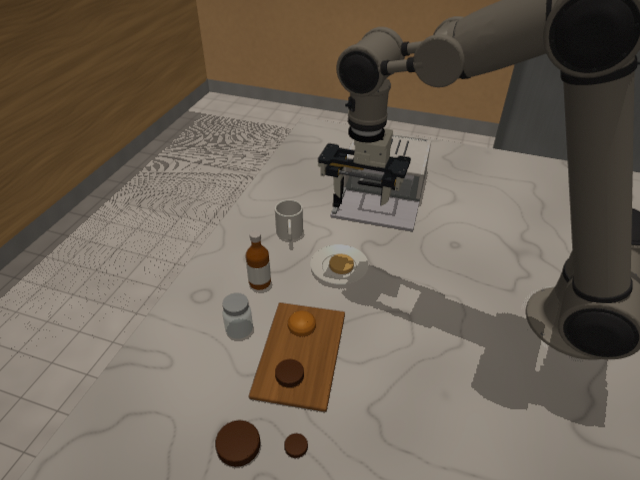

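View pics/wrist0.png

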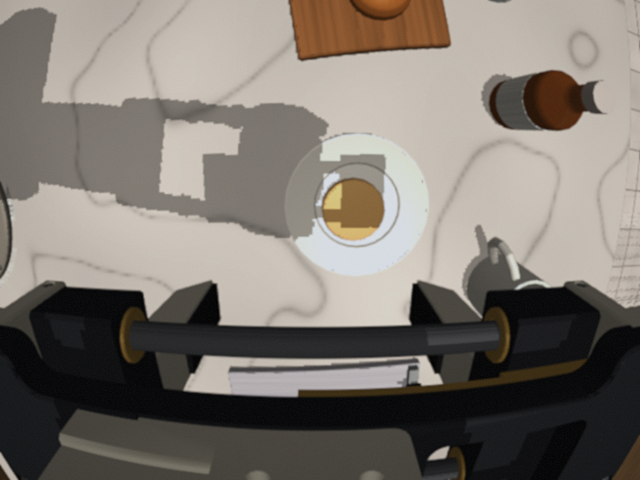

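Patty look-alikes: scene (431,212) on the board, (462,191) small and (490,212) large, both off the board. In the side view they are at (289,373), (296,445) and (238,442). The one on the board is middle-sized, so it is the one meant. The top bun is at scene (390,230) / side (302,321). I'll measure these and check with a close crop.

```bash
cat > m1.py <<'E'
from h import *
def blob(im,box,f):
    x0,y0,x1,y1=box; m=np.zeros(im.shape[:2],np.uint8); m[y0:y1,x0:x1]=(f(im[y0:y1,x0:x1].astype(int))*255)
    c=max(cv2.findContours(m,cv2.RETR_EXTERNAL,cv2.CHAIN_APPROX_NONE)[0],key=cv2.contourArea); return cv2.convexHull(c)[:,0,:].astype(float)
dark=lambda a:(a[...,0]<100)&(a[...,0]>a[...,2]*1.4+8)
bun=lambda a:(a[...,0]>150)&(a[...,1]>a[...,2]*1.6+20)&(a[...,0]>a[...,1]*1.5)
def fit(cam,h,z):
    # circle fit of contour cast on plane z
    p=np.array([onz(cam,u,v,z)[:2] for u,v in h]); (c,r)=cv2.minEnclosingCircle(p.astype(np.float32)*1000); return np.round(c,1),round(r,1)
E
python3 - <<'E'
from m1 import *
S=cv2.imread("pics/scene0.png")[:,:,::-1]; D=cv2.imread("pics/side0.png")[:,:,::-1]
for n,b1,b2 in(("mid",(415,198,448,226),(270,353,310,392)),("small",(450,180,475,203),(278,425,315,463)),("big",(472,195,512,228),(208,412,268,470))):
    for cam,im,b in(("scene",S,b1),("side",D,b2)):
        h=blob(im,b,dark); print(n,cam,h.mean(0).round(1),fit(cam,h,0.026 if n=="mid" else .012))
for cam,im,pt in(("scene",S,(390,230)),("side",D,(302,321))): print(im[pt[1],pt[0]], im[pt[1]+15,pt[0]+ (0)], onz(cam,*pt,.03).round(3))
for cam,pts in(("scene",[(355,220),(432,192),(462,226),(385,256)]),("side",[(277,304),(345,309),(327,408),(251,398)])):
    print(cam,[onz(cam,*p,.014)[:2].round(3).tolist() for p in pts])
a=cv2.resize(S[195:335,70:250],None,fx=4,fy=4,interpolation=cv2.INTER_CUBIC)
cv2.imwrite("pics/c1.png",a[:,:,::-1])
b=np.vstack([cv2.resize(S[175:265,350:510],(640,360)),cv2.resize(D[295:475,200:360],(267,300)).copy() if 0 else cv2.resize(D[400:470,200:324],(640,240))]);cv2.imwrite("pics/c2.png",b[:,:,::-1])
E
```

```text
mid scene [431.5 212.5] (array([563.7, 358.5]), 42.2)
mid side [287.7 372. ] (array([563.7, 363.9]), 36.8)
small scene [462.4 190.8] (array([503.2, 493. ]), 22.1)
small side [296.8 445.5] (array([500.7, 498.7]), 23.4)
big scene [491.4 211.3] (array([601.3, 531.2]), 46.4)
big side [237.7 442.1] (array([604.1, 529.3]), 45.1)
[167  96  34] [111  63  28] [0.597 0.225 0.03 ]
[151  99  41] [79 48 20] [0.587 0.229 0.03 ]
scene [[0.523, 0.153], [0.483, 0.406], [0.628, 0.427], [0.664, 0.185]]
side [[0.666, 0.187], [0.509, 0.149], [0.468, 0.408], [0.619, 0.437]]
```

View pics/c1.png

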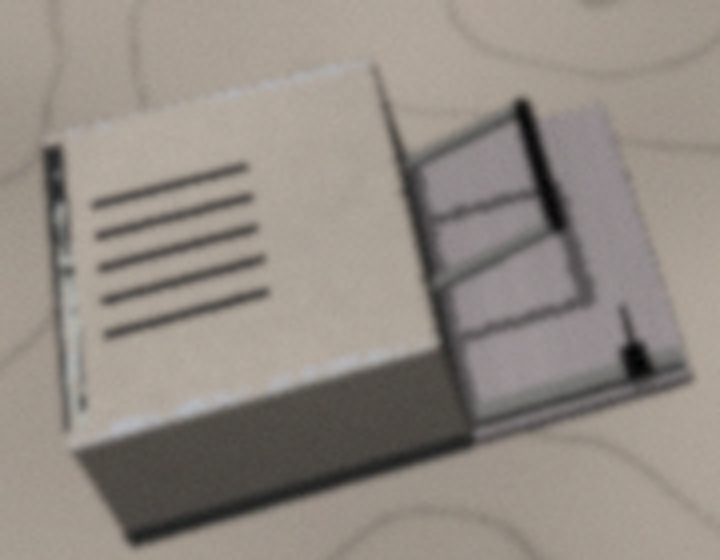

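View pics/c2.png

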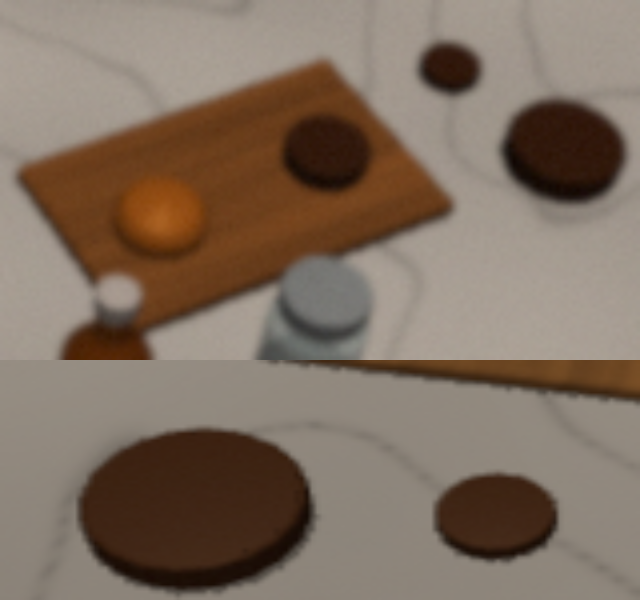

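The crops confirm it: the mid-sized dark disc is the one on the board, with the domed bun next to it. The pointer is near scene (229,285). Next I'll turn the tool 90° so the jaws open along world y, clear of the bottle and jar, and look down at the board.

Request:
move_arm --deltas '[{"x":0.036,"y":-0.006,"wz":10,"hand":1},{"x":0.072,"y":-0.012,"wz":20,"hand":1},{"x":0.108,"y":-0.018,"wz":30,"hand":1},{"x":0.145,"y":-0.025,"wz":40,"hand":1},{"x":0.181,"y":-0.031,"wz":50,"hand":1},{"x":0.218,"y":-0.037,"wz":60,"hand":1},{"x":0.254,"y":-0.043,"wz":70,"hand":1},{"x":0.29,"y":-0.05,"wz":80,"hand":1}]'

```text
schema error: expected keys x, y, z, wx, wy, wz, hand
```

Request:
move_arm --deltas '[{"wz":10,"hand":1},{"wz":10,"hand":1},{"wz":10,"hand":1}]'

```text
schema error: expected keys x, y, z, wx, wy, wz, hand
```

```bash
python3 - <<'E'
from h import *
P=viewer.camera_params("wrist"); im=snap("wrist","w1"); import pickle; pickle.dump(P,open("w1.pkl","wb"))
s=monitor.observe(); print(s["time"],s["tool_pos"],s["tool_rot"],s["contact_force"])
for X in [(.564,.361,.032),(.592,.227,.03)]: print(proj("wrist",X,P))
print("bottle/mug/jar",[onz("scene",*p,0).round(3) for p in((374,288),(291,312),(428,268))])
E
```

```text
0.2 [5.24738963e-01 4.16440584e-05 2.02111244e-01] [-3.14068995e+00 -1.07066910e-04  1.57077825e+00] [ 0.88590517 -0.27839541  1.39375971]
[ 353.59169035 -114.95251363]
[385.53549041 -10.02821733]
bottle/mug/jar [array([0.741, 0.126, 0.   ]), array([ 0.748, -0.091,  0.   ]), array([0.723, 0.283, 0.   ])]
```

View pics/w1.png

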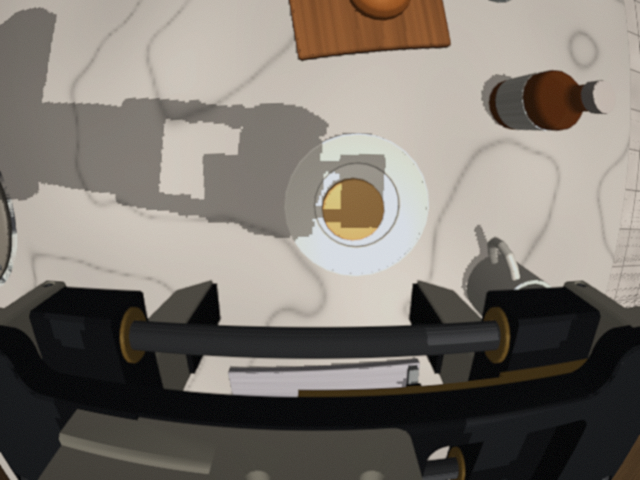

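The move was refused because every row needs all the keys, so this is the same view as before. It does show the plate well, at (357,204). I'll resend the move with full rows.

Request:
move_arm --deltas '[{"x":0.036,"y":-0.006,"z":0,"wx":0,"wy":0,"wz":10,"hand":1},{"x":0.072,"y":-0.012,"z":0,"wx":0,"wy":0,"wz":20,"hand":1},{"x":0.108,"y":-0.018,"z":0,"wx":0,"wy":0,"wz":30,"hand":1},{"x":0.145,"y":-0.025,"z":0,"wx":0,"wy":0,"wz":40,"hand":1},{"x":0.181,"y":-0.031,"z":0,"wx":0,"wy":0,"wz":50,"hand":1},{"x":0.218,"y":-0.037,"z":0,"wx":0,"wy":0,"wz":60,"hand":1},{"x":0.254,"y":-0.043,"z":0,"wx":0,"wy":0,"wz":70,"hand":1},{"x":0.29,"y":-0.05,"z":0,"wx":0,"wy":0,"wz":80,"hand":1}]'

```text
time: 1.2
tool_pos: [0.4746, 0.2912, 0.2023]
tool_rot: [3.141, 0.0, 0.169]
contact_force: [-0.7, -0.4, 0.1]
opening: 0.0919
```

Request:
move_arm --deltas '[{"x":0,"y":0,"z":0,"wx":0,"wy":0,"wz":10,"hand":1},{"x":0,"y":0,"z":0,"wx":0,"wy":0,"wz":10,"hand":1},{"x":0,"y":0,"z":0,"wx":0,"wy":0,"wz":10,"hand":1}]'

```text
time: 1.58
tool_pos: [0.4751, 0.2897, 0.2024]
tool_rot: [3.141, 0.0, 0.003]
contact_force: [0.1, -0.2, -0.4]
opening: 0.0919
```

```bash
python3 - <<'E'
from h import *
import pickle
P=viewer.camera_params("wrist"); im=snap("wrist","w2"); pickle.dump(P,open("w2.pkl","wb"))
s=monitor.observe(); print(s["time"],s["tool_pos"],s["tool_rot"],s["contact_force"])
for X in [(.564,.361,.032),(.592,.227,.03)]: print(proj("wrist",X,P))
E
```

```text
1.625 [0.47513593 0.28955975 0.20247682] [3.14145268e+00 8.11628733e-05 1.99942223e-03] [ 0.14575317  1.26786705 -0.36795429]
[239.78235663 122.60026937]
[381.74217729  93.99299912]
```

View pics/w2.png

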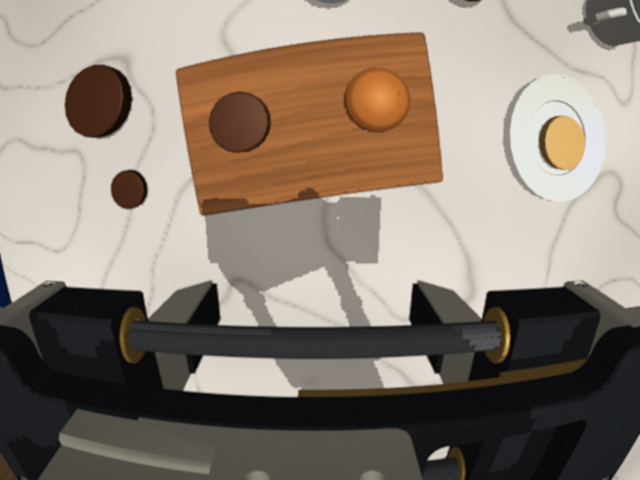

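The wrist view shows the patty at (240,122), the top bun at (378,99), the plate at (555,138) and the bottom bun at (563,142). The decoys are at (98,101), large, and (129,189), small.

```bash
cat > m2.py <<'E'
from m1 import *
import pickle
def fitw(h,z,P):
    p=np.array([onz("wrist",u,v,z,P)[:2] for u,v in h]); A=np.c_[2*p,np.ones(len(p))]; s=np.linalg.lstsq(A,(p**2).sum(1),rcond=None)[0]
    return (s[:2]*1000).round(1), round(1000*float(np.sqrt(s[2]+s[:2]@s[:2])),1), (np.ptp(p,axis=0)*1000).round(1)
hsv=lambda a:cv2.cvtColor(a.astype(np.uint8),cv2.COLOR_RGB2HSV).astype(int)
E
python3 - <<'E'
from m2 import *
im=cv2.imread("pics/w2.png")[:,:,::-1]; P=pickle.load(open("w2.pkl","rb"))
for n,p in dict(patty=(240,122),bun=(378,99),bunedge=(378,125),board=(310,120),bb=(563,142),plate=(530,120),table=(500,60),small=(129,189)).items(): print(n,im[p[1],p[0]],hsv(im)[p[1],p[0]])
d2=lambda a:(hsv(a)[...,2]<100)&(hsv(a)[...,1]>90)
b2=lambda a:(hsv(a)[...,1]>185)&(hsv(a)[...,2]>150)
y2=lambda a:(hsv(a)[...,1]>90)&(hsv(a)[...,2]>120)
for n,b,f,z in(("patty",(200,82,280,162),d2,.032),("small",(105,165,155,212),d2,.01),("big",(55,55,140,145),d2,.015),("bun",(335,58,422,140),b2,.027),("bottom",(530,105,595,180),y2,.021)):
    h=blob(im,b,f); print(n,h.mean(0).round(1),h.min(0),h.max(0),fitw(h,z,P))
E
```

```text
patty [96 61 42] [ 11 143  96]
bun [226 152  81] [ 15 164 226]
bunedge [158  91  40] [ 13 190 158]
board [152  97  54] [ 13 164 152]
bb [227 182 110] [ 18 131 227]
plate [228 231 223] [ 41   9 231]
table [215 206 197] [ 15  21 215]
small [73 40 26] [  9 164  73]
patty [238.4 120.4] [209.  92.] [270. 152.] (array([564.6, 361.7]), 29.5, array([57.9, 59.3]))
small [128.3 189.5] [112. 171.] [145. 207.] (array([500.5, 496.4]), 21.8, array([40.7, 44.2]))
big [ 97.7 101.4] [65. 65.] [130. 136.] (array([602.8, 531.1]), 43.2, array([81. , 90.2]))
bun [376.4  96. ] [351.  69.] [407. 125.] (array([589.3, 228.5]), 27.9, array([55.5, 54.6]))
bottom [564.7 142.1] [545. 116.] [584. 169.] (array([562.4,   5.5]), 31.0, array([61.1, 61.5]))
```

The patty radius fits at 29.5 mm (nominal 30). Going to grasp it.

Request:
move_arm --deltas '[{"x":0.045,"y":-0.036,"z":0.03,"wx":0,"wy":0,"wz":0,"hand":1},{"x":0.09,"y":-0.072,"z":0.06,"wx":0,"wy":0,"wz":0,"hand":1},{"x":0.09,"y":-0.072,"z":0.11,"wx":0,"wy":0,"wz":0,"hand":1},{"x":0.09,"y":-0.072,"z":0.15,"wx":0,"wy":0,"wz":0,"hand":1},{"x":0.09,"y":-0.072,"z":0.17,"wx":0,"wy":0,"wz":0,"hand":1},{"x":0.09,"y":-0.072,"z":0.18,"wx":0,"wy":0,"wz":0,"hand":1},{"x":0.09,"y":-0.072,"z":0.185,"wx":0,"wy":0,"wz":0,"hand":1},{"x":0.09,"y":-0.072,"z":0.185,"wx":0,"wy":0,"wz":0,"hand":1}]'

```text
time: 2.62
tool_pos: [0.5655, 0.3621, 0.0182]
tool_rot: [-3.141, -0.001, 0.0]
contact_force: [0.1, -0.1, 0.5]
opening: 0.0921
```

Request:
move_arm --deltas '[{"x":0,"y":0,"z":0,"wx":0,"wy":0,"wz":0,"hand":0.6},{"x":0,"y":0,"z":0,"wx":0,"wy":0,"wz":0,"hand":0.5},{"x":0,"y":0,"z":0,"wx":0,"wy":0,"wz":0,"hand":0.5},{"x":0,"y":0,"z":0,"wx":0,"wy":0,"wz":0,"hand":0.5},{"x":0,"y":0,"z":0,"wx":0,"wy":0,"wz":0,"hand":0.5},{"x":0,"y":0,"z":0,"wx":0,"wy":0,"wz":0,"hand":0.5}]' --grip_force 10

```text
time: 3.38
tool_pos: [0.565, 0.362, 0.0175]
tool_rot: [3.142, -0.0, 0.0]
contact_force: [1.2, 0.6, -0.1]
opening: 0.0465
```

The opening is 46 mm, narrower than the 60 mm patty, so it was missed or squeezed out. Looking.

```bash
python3 - <<'E'
from h import *
a=snap("wrist","w3"); b=snap("side","s3"); c=snap("scene","sc3")
z=lambda i,x0,y0,x1,y1:cv2.resize(i[y0:y1,x0:x1],(400,300))
o=np.vstack([np.hstack([cv2.resize(a,(400,300)),z(b,220,280,380,400)]),np.hstack([z(c,350,160,510,280),z(b,160,200,420,480)])])
cv2.imwrite("pics/c3.png",o[:,:,::-1]); s=monitor.observe(); print(s["tool_pos"],s["opening"])
E
```

```text
[0.56499613 0.36200813 0.01747626] 0.045709412734501305
```

View pics/c3.png

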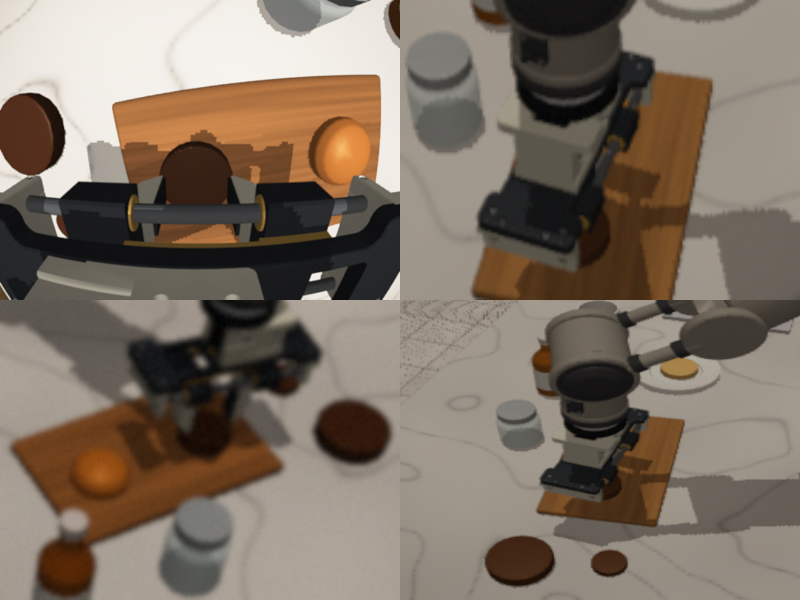

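```bash
python3 - <<'E'
from m2 import *
P=viewer.camera_params("wrist"); pickle.dump(P,open("w3.pkl","wb"))
im=cv2.imread("pics/w3.png")[:,:,::-1]
print([proj("wrist",(.565+r*np.cos(t),.362+r*np.sin(t),.032),P).round(0) for r,t in((0,0),(.03,0),(.03,1.57),(.03,-1.57))])
f=lambda a:(hsv(a)[...,2]<110)&(hsv(a)[...,1]>110)
h=blob(im,(255,215,375,300),f); up=h[h[:,1]<265]; print(h.min(0),h.max(0),len(up),fitw(up,.032,P))
print([onz("wrist",313,v,.032,P).round(3) for v in(222,227,232)])
E
```

```text
[array([316., 292.]), array([316., 233.]), array([255., 291.]), array([376., 292.])]
[255. 225.] [374. 299.] 13 (array([569. , 363.5]), 29.7, array([16.2, 52.1]))
[array([0.6  , 0.363, 0.032]), array([0.598, 0.363, 0.032]), array([0.595, 0.363, 0.032])]
```

The patty has not moved in the scene view, yet the opening reads 46 mm. I'll lift a little to test whether it is held.

Request:
move_arm --deltas '[{"x":0,"y":0,"z":-0.01,"wx":0,"wy":0,"wz":0,"hand":0.5},{"x":0,"y":0,"z":-0.03,"wx":0,"wy":0,"wz":0,"hand":0.5},{"x":0,"y":0,"z":-0.06,"wx":0,"wy":0,"wz":0,"hand":0.5},{"x":0,"y":0,"z":-0.08,"wx":0,"wy":0,"wz":0,"hand":0.5},{"x":0,"y":0,"z":-0.08,"wx":0,"wy":0,"wz":0,"hand":0.5}]'

```text
time: 4.15
tool_pos: [0.5663, 0.3626, 0.1002]
tool_rot: [-3.139, -0.004, -0.0]
contact_force: [0.0, -0.2, -1.3]
opening: 0.0464
```

```bash
python3 - <<'E'
from m2 import *
P=viewer.camera_params("wrist"); pickle.dump(P,open("w4.pkl","wb"))
a=snap("wrist","w4"); c=snap("scene","sc4"); b=snap("side","s4")
z=lambda i,x0,y0,x1,y1:cv2.resize(i[y0:y1,x0:x1],(400,300))
o=np.vstack([cv2.resize(a,(400,300)),z(b,220,280,380,400)])
cv2.imwrite("pics/c4.png",o[:,:,::-1]); s=monitor.observe(); print(s["tool_pos"],s["opening"],s["contact_force"])
E
```

```text
[0.5644714  0.36173049 0.09661458] 0.04588074326086853 [-0.04115139  0.41110947 -0.35919803]
```

View pics/c4.png

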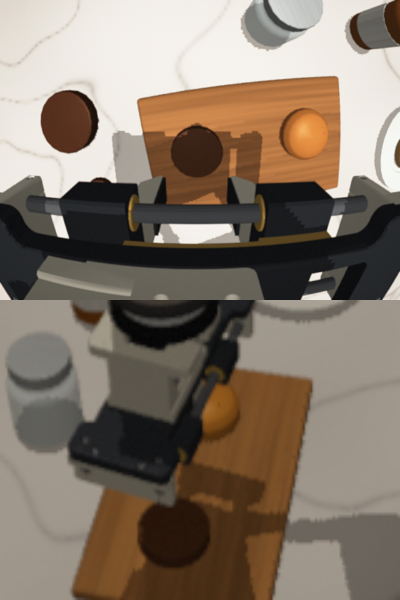

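Not held: the patty is still flat on the board, clear of the fingers. Re-measuring it in all three views.

```bash
python3 - <<'E'
from m2 import *
P=pickle.load(open("w4.pkl","rb"))
W=cv2.imread("pics/w4.png")[:,:,::-1];S=cv2.imread("pics/sc4.png")[:,:,::-1];D=cv2.imread("pics/s4.png")[:,:,::-1]
f=lambda a:(hsv(a)[...,2]<85)&(hsv(a)[...,1]>110)
h=blob(W,(265,190,365,285),f); print(h.min(0),h.max(0),fitw(h,.032,P),[fitw(h,z,P)[1] for z in(.02,.026,.04)])
for cam,im,b in(("scene",S,(415,198,448,226)),("side",D,(265,350,312,395))):
    h=blob(im,b,dark); print(cam,h.min(0),h.max(0),h.mean(0).round(1),fit(cam,h,.03))
E
```

```text
[273. 201.] [356. 283.] (array([566.7, 363.3]), 29.8, array([60.1, 58.6])) [31.2, 30.5, 28.8]
scene [415. 198.] [447. 224.] [431.2 209.1] (array([562.8, 351.8]), 63.3)
side [271. 350.] [311. 394.] [286.7 373.4] (array([560. , 361.5]), 66.3)
```

The patty is still at (567,363) and lies flat, so the closed fingers must have passed over it or through it. I'll check where the fingertips really are against the projected TCP.

```bash
python3 - <<'E'
from h import *
t={"3":(.565,.362,.0175),"4":(.5645,.3618,.0966)}; o=[]
for cam,f in(("scene","sc"),("side","s")):
    for k in "34":
        im=cv2.imread(f"pics/{f}{k}.png"); p=t[k]; u,v=proj(cam,p); print(cam,k,u,v)
        x0,y0=int(u)-40,int(v)-35; c=cv2.resize(im[y0:y0+60,x0:x0+80],(400,300),interpolation=cv2.INTER_CUBIC)
        for d in(-.023,.023):
            q=(np.array(proj(cam,(p[0],p[1]+d,p[2])))-(x0,y0)+.5)*5; cv2.drawMarker(c,tuple(q.astype(int).tolist()),(0,255,0),0,12,1)
        o.append(c)
cv2.imwrite("pics/c5.png",np.vstack([np.hstack(o[:2]),np.hstack(o[2:])]))
E
```

```text
scene 3 430.6427807177416 214.07404868449066
scene 4 435.98351160348113 193.70443912342952
side 3 289.7021396948063 374.28543103191123
side 4 288.7525620889621 350.729738944507
```

View pics/c5.png

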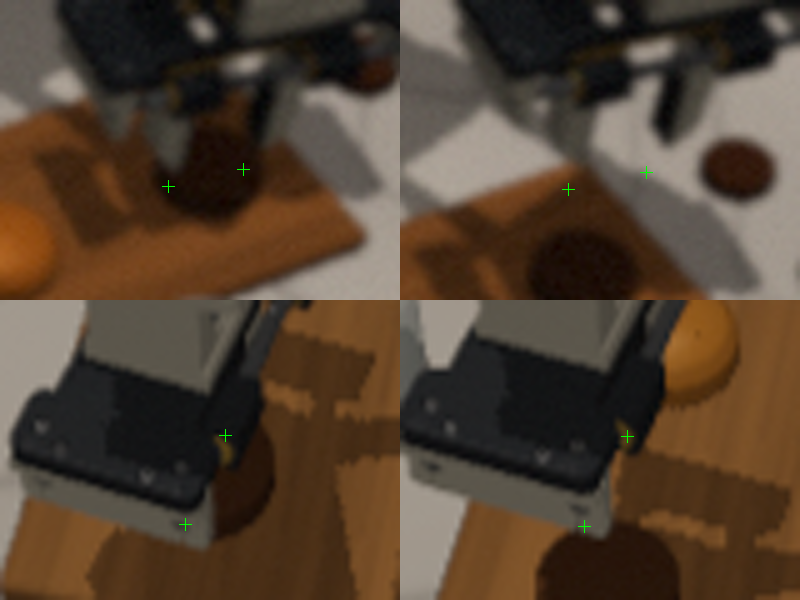

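In the raised view the real fingertips (crop (575,158), (665,142)) sit about 6 px above the projected TCP. That is roughly 20 mm higher than reported, so the fingers closed over the patty. I'll open, go down around it, and find the real height by touching the board gently.

Request:
move_arm --deltas '[{"x":0.002,"y":-0.001,"z":0,"wx":0,"wy":0,"wz":0,"hand":1},{"x":0.002,"y":-0.001,"z":0,"wx":0,"wy":0,"wz":0,"hand":1},{"x":0.002,"y":-0.001,"z":0,"wx":0,"wy":0,"wz":0,"hand":1},{"x":0.002,"y":-0.001,"z":0,"wx":0,"wy":0,"wz":0,"hand":1},{"x":0.002,"y":-0.001,"z":0.04,"wx":0,"wy":0,"wz":0,"hand":1},{"x":0.002,"y":-0.001,"z":0.07,"wx":0,"wy":0,"wz":0,"hand":1},{"x":0.002,"y":-0.001,"z":0.08,"wx":0,"wy":0,"wz":0,"hand":1},{"x":0.002,"y":-0.001,"z":0.08,"wx":0,"wy":0,"wz":0,"hand":1}]'

```text
time: 5.3
tool_pos: [0.5671, 0.363, 0.0175]
tool_rot: [3.141, 0.0, -0.0]
contact_force: [0.4, 0.5, 0.3]
opening: 0.0921
```

Request:
move_arm --deltas '[{"x":0,"y":0,"z":0.002,"wx":0,"wy":0,"wz":0,"hand":1},{"x":0,"y":0,"z":0.003,"wx":0,"wy":0,"wz":0,"hand":1},{"x":0,"y":0,"z":0.003,"wx":0,"wy":0,"wz":0,"hand":1}]'

```text
time: 5.68
tool_pos: [0.5673, 0.3632, 0.0152]
tool_rot: [-3.141, -0.001, 0.0]
contact_force: [-0.1, 0.3, 0.9]
opening: 0.0917
```

Request:
move_arm --deltas '[{"x":0,"y":0,"z":0.002,"wx":0,"wy":0,"wz":0,"hand":1},{"x":0,"y":0,"z":0.002,"wx":0,"wy":0,"wz":0,"hand":1}]'

```text
time: 5.92
tool_pos: [0.5669, 0.3629, 0.0124]
tool_rot: [3.141, 0.0, -0.0]
contact_force: [-1.0, 0.3, 0.1]
opening: 0.092
```

At z = 0.0124 there is no contact, although the board top is at 0.014, so the offset is real. Continuing down gently.

Request:
move_arm --deltas '[{"x":0,"y":0,"z":0.002,"wx":0,"wy":0,"wz":0,"hand":1},{"x":0,"y":0,"z":0.004,"wx":0,"wy":0,"wz":0,"hand":1},{"x":0,"y":0,"z":0.004,"wx":0,"wy":0,"wz":0,"hand":1}]'

```text
time: 6.3
tool_pos: [0.5669, 0.3629, 0.0082]
tool_rot: [3.141, 0.0, 0.0]
contact_force: [-0.4, 0.0, -0.3]
opening: 0.0918
```

Request:
move_arm --deltas '[{"x":0,"y":0,"z":0.002,"wx":0,"wy":0,"wz":0,"hand":1},{"x":0,"y":0,"z":0.003,"wx":0,"wy":0,"wz":0,"hand":1},{"x":0,"y":0,"z":0.003,"wx":0,"wy":0,"wz":0,"hand":1}]'

```text
time: 6.68
tool_pos: [0.5669, 0.363, 0.0054]
tool_rot: [3.141, 0.0, -0.0]
contact_force: [-0.3, 0.1, -0.5]
opening: 0.0923
```

Request:
move_arm --deltas '[{"x":0,"y":0,"z":0.002,"wx":0,"wy":0,"wz":0,"hand":1},{"x":0,"y":0,"z":0.003,"wx":0,"wy":0,"wz":0,"hand":1},{"x":0,"y":0,"z":0.003,"wx":0,"wy":0,"wz":0,"hand":1}]'

```text
time: 7.05
tool_pos: [0.567, 0.363, 0.0024]
tool_rot: [3.141, 0.0, 0.0]
contact_force: [-0.8, 0.1, 0.9]
opening: 0.0918
```

Request:
move_arm --deltas '[{"x":0,"y":0,"z":0.002,"wx":0,"wy":0,"wz":0,"hand":1},{"x":0,"y":0,"z":0.003,"wx":0,"wy":0,"wz":0,"hand":1},{"x":0,"y":0,"z":0.003,"wx":0,"wy":0,"wz":0,"hand":1}]'

```text
time: 7.42
tool_pos: [0.567, 0.363, -0.0006]
tool_rot: [3.141, 0.0, -0.0]
contact_force: [-0.6, -0.5, -1.6]
opening: 0.0918
```

Request:
move_arm --deltas '[{"x":0,"y":0,"z":0.002,"wx":0,"wy":0,"wz":0,"hand":1},{"x":0,"y":0,"z":0.002,"wx":0,"wy":0,"wz":0,"hand":1}]'

```text
time: 7.68
tool_pos: [0.5669, 0.363, -0.0027]
tool_rot: [3.141, 0.0, -0.0]
contact_force: [-0.1, 0.1, -0.2]
opening: 0.0919
```

Request:
move_arm --deltas '[{"x":0,"y":0,"z":0.002,"wx":0,"wy":0,"wz":0,"hand":1},{"x":0,"y":0,"z":0.002,"wx":0,"wy":0,"wz":0,"hand":1}]'

```text
time: 7.92
tool_pos: [0.5669, 0.3629, -0.0047]
tool_rot: [3.141, 0.0, 0.0]
contact_force: [0.1, -0.0, -0.4]
opening: 0.0917
```

Request:
move_arm --deltas '[{"x":0,"y":0,"z":0.002,"wx":0,"wy":0,"wz":0,"hand":1},{"x":0,"y":0,"z":0.002,"wx":0,"wy":0,"wz":0,"hand":1}]'

```text
time: 8.18
tool_pos: [0.5669, 0.3629, -0.0067]
tool_rot: [3.141, 0.0, -0.0]
contact_force: [0.2, 0.0, 0.6]
opening: 0.0914
```

Still no contact, so the offset is over 20 mm. The tips must now be just above the board, so I'll close here.

Request:
move_arm --deltas '[{"x":0,"y":0,"z":0,"wx":0,"wy":0,"wz":0,"hand":0.7},{"x":0,"y":0,"z":0,"wx":0,"wy":0,"wz":0,"hand":0.5},{"x":0,"y":0,"z":0,"wx":0,"wy":0,"wz":0,"hand":0.5},{"x":0,"y":0,"z":0,"wx":0,"wy":0,"wz":0,"hand":0.5},{"x":0,"y":0,"z":0,"wx":0,"wy":0,"wz":0,"hand":0.5}]' --grip_force 10

```text
time: 8.8
tool_pos: [0.5671, 0.363, -0.0064]
tool_rot: [-3.142, -0.0, 0.0]
contact_force: [-1.6, -0.1, 0.3]
opening: 0.0591
```

The opening is 59.1 mm, so the patty is held. I'll lift it, carry it to a hover short of the plate and re-measure the bottom bun from there.

Request:
move_arm --deltas '[{"x":0,"y":0,"z":-0.015,"wx":0,"wy":0,"wz":0,"hand":0.5},{"x":0,"y":0,"z":-0.05,"wx":0,"wy":0,"wz":0,"hand":0.5},{"x":-0.01,"y":0.02,"z":-0.1,"wx":0,"wy":0,"wz":0,"hand":0.5},{"x":-0.03,"y":0.06,"z":-0.14,"wx":0,"wy":0,"wz":0,"hand":0.5},{"x":-0.05,"y":0.11,"z":-0.14,"wx":0,"wy":0,"wz":0,"hand":0.5},{"x":-0.07,"y":0.16,"z":-0.14,"wx":0,"wy":0,"wz":0,"hand":0.5},{"x":-0.08,"y":0.21,"z":-0.14,"wx":0,"wy":0,"wz":0,"hand":0.5},{"x":-0.092,"y":0.26,"z":-0.14,"wx":0,"wy":0,"wz":0,"hand":0.5}]'

```text
time: 9.8
tool_pos: [0.4749, 0.1016, 0.1348]
tool_rot: [3.142, -0.002, 0.0]
contact_force: [0.8, -0.3, -1.0]
opening: 0.0591
```

Request:
move_arm --deltas '[{"x":0,"y":0.05,"z":-0.02,"wx":0,"wy":0,"wz":0,"hand":0.5},{"x":0,"y":0.08,"z":-0.03,"wx":0,"wy":0,"wz":0,"hand":0.5},{"x":0,"y":0.098,"z":-0.04,"wx":0,"wy":0,"wz":0,"hand":0.5},{"x":0,"y":0.098,"z":-0.04,"wx":0,"wy":0,"wz":0,"hand":0.5},{"x":0,"y":0.098,"z":-0.04,"wx":0,"wy":0,"wz":0,"hand":0.5}]'

```text
time: 10.42
tool_pos: [0.4748, 0.0056, 0.1736]
tool_rot: [-3.141, -0.0, 0.0]
contact_force: [-0.1, -0.1, 0.1]
opening: 0.0593
```

```bash
python3 - <<'E'
from m2 import *
P=viewer.camera_params("wrist"); im=snap("wrist","w6"); pickle.dump(P,open("w6.pkl","wb"))
s=monitor.observe(); print(s["time"],s["tool_pos"],s["opening"])
u,v=proj("wrist",(.5624,.0055,.021),P); print(u,v); u,v=int(u),int(v)
y2=lambda a:(hsv(a)[...,1]>80)&(hsv(a)[...,2]>90)
h=blob(im,(u-55,v-55,u+55,v+55),y2); print(h.min(0),h.max(0),fitw(h,.021,P),"plate", [c for c in []])
# plate rim: saturation low & bright
m=((hsv(im)[...,1]<14)&(hsv(im)[...,2]>190)); 
pl=blob(im,(u-120,max(v-120,0),u+120,v+100),lambda a:(hsv(a)[...,1]<15)&(hsv(a)[...,2]>150)); print("plate",fitw(pl,.016,P))
# held patty in the wrist picture: where
sc=snap("scene","sc6"); snap("side","s6")
E
```

```text
10.475 [0.47472688 0.00583938 0.17340065] 0.059521203534890176
315.3413642096409 122.01693072666596
[283.  89.] [352. 156.] (array([562. ,   3.6]), 30.8, array([60.6, 61.3])) plate []
plate (array([571.6, -12.3]), 87.7, array([149.9, 186.7]))
```

View pics/w6.png

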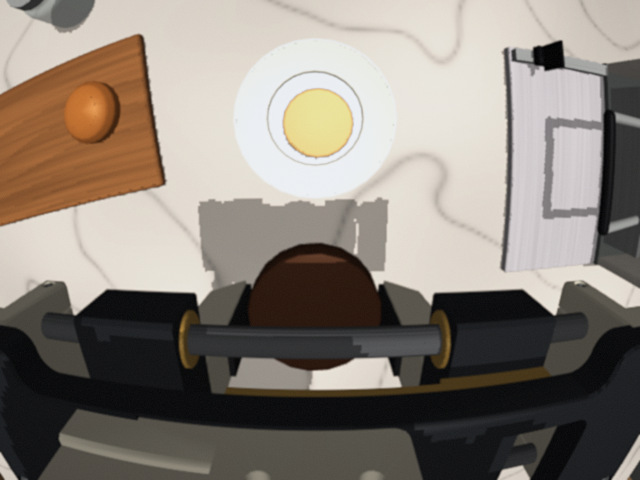

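The plate is centred near (314,118), the bottom bun is at (318,122), and the held patty at (315,306) is level. I'll check the held patty's offset from the TCP.

```bash
python3 - <<'E'
from m2 import *
P=pickle.load(open("w6.pkl","rb")); im=cv2.imread("pics/w6.png")[:,:,::-1]
for v in(243,262): print(v,[onz("wrist",315,v,z,P)[:2].round(4) for z in(.194,.212)])
for v in(300,306,312): print([onz("wrist",u,v,.212,P)[:2].round(4) for u in(248,380)])
print(onz("wrist",315,370,.212,P)[:2])
pts=[(235,118),(396,118),(314,38),(314,198)]; q=[onz("wrist",*p,.016,P)[:2] for p in pts]; print("plate",np.round(q,3).tolist(),np.mean(q,0).round(4))
# other estimate of bottom bun from wrist0 & scene
E
```

```text
243 [array([0.5016, 0.006 ]), array([0.5069, 0.006 ])]
262 [array([0.4925, 0.006 ]), array([0.4988, 0.006 ])]
[array([0.4813, 0.0348]), array([ 0.4814, -0.0219])]
[array([0.4784, 0.035 ]), array([ 0.4785, -0.0221])]
[array([0.4755, 0.0352]), array([ 0.4756, -0.0224])]
[0.444955   0.00594333]
plate [[0.568, 0.079], [0.568, -0.068], [0.642, 0.007], [0.493, 0.007]] [0.5676 0.006 ]
```

The held patty is centred on the TCP within 1 mm. Bottom bun target: (0.562, 0.004). Placing.

Request:
move_arm --deltas '[{"x":0.045,"y":0.001,"z":0.02,"wx":0,"wy":0,"wz":0,"hand":0.5},{"x":0.087,"y":0.002,"z":0.05,"wx":0,"wy":0,"wz":0,"hand":0.5},{"x":0.087,"y":0.002,"z":0.1,"wx":0,"wy":0,"wz":0,"hand":0.5},{"x":0.087,"y":0.002,"z":0.135,"wx":0,"wy":0,"wz":0,"hand":0.5},{"x":0.087,"y":0.002,"z":0.155,"wx":0,"wy":0,"wz":0,"hand":0.5},{"x":0.087,"y":0.002,"z":0.165,"wx":0,"wy":0,"wz":0,"hand":0.5},{"x":0.087,"y":0.002,"z":0.17,"wx":0,"wy":0,"wz":0,"hand":0.5},{"x":0.087,"y":0.002,"z":0.172,"wx":0,"wy":0,"wz":0,"hand":0.5}]'

```text
time: 11.58
tool_pos: [0.5625, 0.0032, 0.002]
tool_rot: [3.141, -0.001, 0.0]
contact_force: [0.5, -0.2, -0.3]
opening: 0.0589
```

Request:
move_arm --deltas '[{"x":0,"y":0,"z":0,"wx":0,"wy":0,"wz":0,"hand":0.5},{"x":0,"y":0,"z":0,"wx":0,"wy":0,"wz":0,"hand":0.5}]'

```text
time: 11.82
tool_pos: [0.5624, 0.003, 0.0022]
tool_rot: [3.141, -0.001, -0.0]
contact_force: [-0.4, 0.5, -1.2]
opening: 0.0592
```

Request:
move_arm --deltas '[{"x":0,"y":0,"z":0,"wx":0,"wy":0,"wz":0,"hand":0.75},{"x":0,"y":0,"z":0,"wx":0,"wy":0,"wz":0,"hand":0.9},{"x":0,"y":0,"z":0,"wx":0,"wy":0,"wz":0,"hand":0.95},{"x":0,"y":0,"z":-0.01,"wx":0,"wy":0,"wz":0,"hand":0.95},{"x":0,"y":0,"z":-0.05,"wx":0,"wy":0,"wz":0,"hand":0.95},{"x":0,"y":0,"z":-0.1,"wx":0,"wy":0,"wz":0,"hand":1},{"x":-0.04,"y":-0.03,"z":-0.14,"wx":0,"wy":0,"wz":0,"hand":1},{"x":-0.08,"y":-0.07,"z":-0.17,"wx":0,"wy":0,"wz":0,"hand":1}]'

```text
time: 12.82
tool_pos: [0.4836, 0.0713, 0.1724]
tool_rot: [-3.142, -0.003, -0.002]
contact_force: [0.5, 1.1, 0.3]
opening: 0.0917
```

Request:
move_arm --deltas '[{"x":0,"y":-0.05,"z":0,"wx":0,"wy":0,"wz":0,"hand":1},{"x":0,"y":-0.1,"z":0,"wx":0,"wy":0,"wz":0,"hand":1},{"x":0,"y":-0.12,"z":0,"wx":0,"wy":0,"wz":0,"hand":1},{"x":0,"y":-0.12,"z":0,"wx":0,"wy":0,"wz":0,"hand":1},{"x":0,"y":-0.12,"z":0,"wx":0,"wy":0,"wz":0,"hand":1}]'

```text
time: 13.45
tool_pos: [0.4839, 0.1904, 0.1704]
tool_rot: [3.141, -0.0, -0.0]
contact_force: [0.9, -0.5, -1.1]
opening: 0.0918
```

```bash
python3 - <<'E'
from m2 import *
P=viewer.camera_params("wrist"); im=snap("wrist","w7"); pickle.dump(P,open("w7.pkl","wb"))
s=monitor.observe(); print(s["time"],s["tool_pos"],s["opening"])
def loc(n,X,r,f,z):
    u,v=[int(a) for a in proj("wrist",X,P)]; h=blob(im,(max(u-r,0),max(v-r,0),u+r,v+r),f); print(n,(u,v),h.min(0),h.max(0),fitw(h,z,P))
loc("patty",(.5625,.003,.039),55,lambda a:(hsv(a)[...,2]<110)&(hsv(a)[...,1]>90),.039)
loc("bottom",(.5625,.003,.021),60,lambda a:(hsv(a)[...,1]>70)&(hsv(a)[...,2]<250),.021)
u,v=[int(a) for a in proj("wrist",(.589,.2285,.03),P)]
for d in range(-48,49,6): print(d,im[v,u+d],hsv(im)[v,u+d],im[v+d,u] if 0<=v+d<480 else None)
for t in("sat","hue"):
    f=(lambda a:hsv(a)[...,1]>188) if t=="sat" else (lambda a:((a[...,0]-a[...,2])>105)|(hsv(a)[...,1]>185))
    loc("bun "+t,(.589,.2285,.03),52,f,.024)
E
```

```text
13.5 [0.48399126 0.19020256 0.17032816] 0.09178989269625099
patty (517, 142) [475. 114.] [540. 174.] (array([561.8,  12.9]), 33.3, array([56.4, 71.8]))
bottom (508, 142) [475. 111.] [540. 174.] (array([561.4,   2.6]), 35.5, array([61.9, 76. ]))
-48 [161 103  58] [ 13 163 161] [164 105  59]
-42 [159 102  57] [ 13 164 159] [158 101  57]
-36 [136  82  42] [ 13 176 136] [167 105  59]
-30 [181 105  47] [ 13 189 181] [150  83  36]
-24 [192 112  49] [ 13 190 192] [191 112  50]
-18 [202 123  59] [ 13 181 202] [200 119  54]
-12 [216 137  69] [ 14 174 216] [209 128  61]
-6 [226 149  78] [ 14 167 226] [220 141  72]
0 [227 151  80] [ 14 165 227] [227 151  80]
6 [217 139  70] [ 14 173 217] [222 146  76]
12 [209 130  63] [ 14 178 209] [209 131  64]
18 [199 119  54] [ 13 186 199] [198 120  56]
24 [188 110  50] [ 13 187 188] [186 109  49]
30 [161  94  42] [ 13 188 161] [176 102  46]
36 [132  80  43] [ 12 172 132] [121  68  31]
42 [164 107  60] [ 14 162 164] [158 102  57]
48 [158 100  55] [ 13 166 158] [164 106  60]
bun sat (270, 101) [235.  71.] [305. 139.] (array([587.4, 229.9]), 30.9, array([61.2, 61.7]))
bun hue (270, 101) [218.  51.] [321. 139.] (array([603.6, 228.1]), 44.5, array([78.8, 91.1]))
```

The patty is released, and the top bun is at (0.5875, 0.230). Grasping the bun, with the last few mm taken slowly.

Request:
move_arm --deltas '[{"x":0.05,"y":-0.02,"z":0.03,"wx":0,"wy":0,"wz":0,"hand":1},{"x":0.1035,"y":-0.04,"z":0.07,"wx":0,"wy":0,"wz":0,"hand":1},{"x":0.1035,"y":-0.04,"z":0.12,"wx":0,"wy":0,"wz":0,"hand":1},{"x":0.1035,"y":-0.04,"z":0.15,"wx":0,"wy":0,"wz":0,"hand":1},{"x":0.1035,"y":-0.04,"z":0.168,"wx":0,"wy":0,"wz":0,"hand":1},{"x":0.1035,"y":-0.04,"z":0.174,"wx":0,"wy":0,"wz":0,"hand":1},{"x":0.1035,"y":-0.04,"z":0.177,"wx":0,"wy":0,"wz":0,"hand":1},{"x":0.1035,"y":-0.04,"z":0.177,"wx":0,"wy":0,"wz":0,"hand":1}]'

```text
time: 14.5
tool_pos: [0.5882, 0.2312, -0.0057]
tool_rot: [-3.141, -0.002, -0.0]
contact_force: [-0.2, 0.1, 0.7]
opening: 0.0918
```

Request:
move_arm --deltas '[{"x":0,"y":0,"z":0.0015,"wx":0,"wy":0,"wz":0,"hand":1},{"x":0,"y":0,"z":0.0015,"wx":0,"wy":0,"wz":0,"hand":1}]'

```text
time: 14.75
tool_pos: [0.5876, 0.2313, -0.0079]
tool_rot: [-3.141, -0.001, 0.0]
contact_force: [0.1, -0.3, 0.6]
opening: 0.0917
```

Request:
move_arm --deltas '[{"x":0,"y":0,"z":0.0015,"wx":0,"wy":0,"wz":0,"hand":1},{"x":0,"y":0,"z":0.0015,"wx":0,"wy":0,"wz":0,"hand":1}]'

```text
time: 15.0
tool_pos: [0.5875, 0.2312, -0.0099]
tool_rot: [-3.142, -0.0, 0.0]
contact_force: [0.4, 0.3, 0.4]
opening: 0.0917
```

Request:
move_arm --deltas '[{"x":0,"y":0,"z":0,"wx":0,"wy":0,"wz":0,"hand":0.75},{"x":0,"y":0,"z":0,"wx":0,"wy":0,"wz":0,"hand":0.55},{"x":0,"y":0,"z":0,"wx":0,"wy":0,"wz":0,"hand":0.55},{"x":0,"y":0,"z":0,"wx":0,"wy":0,"wz":0,"hand":0.55},{"x":0,"y":0,"z":0,"wx":0,"wy":0,"wz":0,"hand":0.55}]' --grip_force 8

```text
time: 15.62
tool_pos: [0.5875, 0.2311, -0.0098]
tool_rot: [-3.142, -0.0, 0.0]
contact_force: [0.9, 1.1, 0.6]
opening: 0.0632
```

The bun is held at 63 mm. Carrying it to the hover.

Request:
move_arm --deltas '[{"x":0,"y":0,"z":-0.015,"wx":0,"wy":0,"wz":0,"hand":0.55},{"x":0,"y":0,"z":-0.05,"wx":0,"wy":0,"wz":0,"hand":0.55},{"x":-0.02,"y":0.02,"z":-0.1,"wx":0,"wy":0,"wz":0,"hand":0.55},{"x":-0.05,"y":0.06,"z":-0.14,"wx":0,"wy":0,"wz":0,"hand":0.55},{"x":-0.08,"y":0.11,"z":-0.17,"wx":0,"wy":0,"wz":0,"hand":0.55},{"x":-0.1,"y":0.16,"z":-0.18,"wx":0,"wy":0,"wz":0,"hand":0.55},{"x":-0.1125,"y":0.205,"z":-0.18,"wx":0,"wy":0,"wz":0,"hand":0.55},{"x":-0.1125,"y":0.228,"z":-0.18,"wx":0,"wy":0,"wz":0,"hand":0.55}]'

```text
time: 16.62
tool_pos: [0.4741, 0.0012, 0.1716]
tool_rot: [3.141, -0.002, -0.002]
contact_force: [0.1, 0.1, 0.2]
opening: 0.063
```

Request:
move_arm --deltas '[{"x":0,"y":0,"z":0,"wx":0,"wy":0,"wz":0,"hand":0.55},{"x":0,"y":0,"z":0,"wx":0,"wy":0,"wz":0,"hand":0.55}]'

```text
time: 16.88
tool_pos: [0.475, 0.0037, 0.1706]
tool_rot: [-3.141, -0.001, -0.0]
contact_force: [0.0, 0.5, 0.6]
opening: 0.0634
```

```bash
python3 - <<'E'
from m2 import *
P=viewer.camera_params("wrist"); im=snap("wrist","w8"); pickle.dump(P,open("w8.pkl","wb"))
s=monitor.observe(); print(s["time"],s["tool_pos"],s["opening"])
def loc(n,X,r,f,z):
    u,v=[int(a) for a in proj("wrist",X,P)]; h=blob(im,(max(u-r,0),max(v-r,0),u+r,v+r),f); print(n,(u,v),h.min(0),h.max(0),fitw(h,z,P))
u,v=[int(a) for a in proj("wrist",(.5625,.003,.039),P)]
print([im[v,u+d].tolist() for d in range(-48,49,6)]); print([im[v+d,u].tolist() for d in range(-48,49,6)])
loc("patty",(.5625,.003,.039),50,lambda a:(hsv(a)[...,2]<130)&(hsv(a)[...,1]>90),.039)
loc("stack",(.5625,.003,.039),52,lambda a:hsv(a)[...,1]>70,.03)
# held bun outline
hb=blob(im,(230,230,400,330),lambda a:(hsv(a)[...,1]>110)&(hsv(a)[...,2]>120)); print("held",hb.min(0),hb.max(0),[onz("wrist",*p,.207,P)[:2].round(4) for p in((hb[:,0].min(),300),(hb[:,0].max(),300),(315,hb[:,1].min()))])
E
```

```text
16.925 [0.47497095 0.00394229 0.17037599] 0.06286551305206824
[[233, 236, 240], [233, 236, 240], [147, 147, 148], [102, 69, 49], [105, 71, 51], [109, 73, 54], [110, 76, 56], [109, 74, 55], [114, 77, 59], [115, 78, 58], [112, 77, 57], [113, 77, 57], [111, 76, 57], [110, 75, 56], [229, 235, 240], [232, 235, 238], [233, 236, 236]]
[[221, 227, 231], [231, 234, 238], [231, 235, 239], [94, 60, 42], [110, 75, 56], [115, 79, 59], [112, 76, 58], [113, 78, 57], [114, 77, 59], [113, 77, 57], [110, 74, 54], [108, 73, 53], [104, 69, 49], [103, 68, 49], [83, 63, 53], [231, 234, 237], [233, 236, 240]]
patty (316, 121) [282.  90.] [349. 157.] (array([561. ,   3.7]), 28.6, array([56.8, 55.8]))
stack (316, 121) [282.  88.] [349. 157.] (array([561.8,   3.6]), 29.8, array([60.1, 57.4]))
held [260. 243.] [366. 325.] [array([0.4807, 0.0279]), array([ 0.4807, -0.0181]), array([0.5065, 0.0041])]
```

The patty sits at (0.561, 0.004) on the bun, within 1 mm of its centre. Placing the top bun.

Request:
move_arm --deltas '[{"x":0.045,"y":0,"z":0.02,"wx":0,"wy":0,"wz":0,"hand":0.55},{"x":0.0865,"y":0,"z":0.05,"wx":0,"wy":0,"wz":0,"hand":0.55},{"x":0.0865,"y":0,"z":0.09,"wx":0,"wy":0,"wz":0,"hand":0.55},{"x":0.0865,"y":0,"z":0.12,"wx":0,"wy":0,"wz":0,"hand":0.55},{"x":0.0865,"y":0,"z":0.14,"wx":0,"wy":0,"wz":0,"hand":0.55},{"x":0.0865,"y":0,"z":0.148,"wx":0,"wy":0,"wz":0,"hand":0.55},{"x":0.0865,"y":0,"z":0.153,"wx":0,"wy":0,"wz":0,"hand":0.55},{"x":0.0865,"y":0,"z":0.154,"wx":0,"wy":0,"wz":0,"hand":0.55}]'

```text
time: 17.92
tool_pos: [0.5618, 0.0034, 0.0166]
tool_rot: [3.142, -0.001, 0.0]
contact_force: [0.2, 0.2, -0.1]
opening: 0.0631
```

Request:
move_arm --deltas '[{"x":0,"y":0,"z":0,"wx":0,"wy":0,"wz":0,"hand":0.55},{"x":0,"y":0,"z":0,"wx":0,"wy":0,"wz":0,"hand":0.55}]'

```text
time: 18.18
tool_pos: [0.5618, 0.0031, 0.0167]
tool_rot: [3.141, -0.001, -0.0]
contact_force: [-0.3, 0.4, 0.3]
opening: 0.063
```

Request:
move_arm --deltas '[{"x":0,"y":0,"z":0,"wx":0,"wy":0,"wz":0,"hand":0.8},{"x":0,"y":0,"z":0,"wx":0,"wy":0,"wz":0,"hand":0.95},{"x":0,"y":0,"z":0,"wx":0,"wy":0,"wz":0,"hand":0.95},{"x":0,"y":0,"z":-0.01,"wx":0,"wy":0,"wz":0,"hand":0.95},{"x":0,"y":0,"z":-0.05,"wx":0,"wy":0,"wz":0,"hand":0.95},{"x":0,"y":0,"z":-0.1,"wx":0,"wy":0,"wz":0,"hand":0.95},{"x":-0.04,"y":0.03,"z":-0.15,"wx":0,"wy":0,"wz":0,"hand":1},{"x":-0.09,"y":0.06,"z":-0.18,"wx":0,"wy":0,"wz":0,"hand":1}]'

```text
time: 19.18
tool_pos: [0.4797, -0.0525, 0.1934]
tool_rot: [3.14, -0.004, 0.001]
contact_force: [-0.6, -0.8, -0.1]
opening: 0.0916
```

Request:
move_arm --deltas '[{"x":-0.01,"y":0.05,"z":0,"wx":0,"wy":0,"wz":0,"hand":1},{"x":-0.02,"y":0.09,"z":0,"wx":0,"wy":0,"wz":0,"hand":1},{"x":-0.02,"y":0.1,"z":0,"wx":0,"wy":0,"wz":0,"hand":1},{"x":-0.02,"y":0.1,"z":0,"wx":0,"wy":0,"wz":0,"hand":1},{"x":-0.02,"y":0.1,"z":0,"wx":0,"wy":0,"wz":0,"hand":1}]'

```text
time: 19.8
tool_pos: [0.4597, -0.1508, 0.1908]
tool_rot: [-3.141, 0.0, 0.001]
contact_force: [-0.5, 0.0, -0.0]
opening: 0.0916
```

```bash
python3 - <<'E'
from m2 import *
P=viewer.camera_params("wrist"); im=snap("wrist","w9"); pickle.dump(P,open("w9.pkl","wb"))
s=monitor.observe(); print(s["time"],s["tool_pos"],s["opening"])
cv2.imwrite("pics/c9.png",cv2.resize(im[:300],(800,375))[:,:,::-1])
u,v=[int(a) for a in proj("wrist",(.5615,.0037,.055),P)]; print(u,v)
h=blob(im,(max(u-60,0),max(v-60,0),u+60,v+60),lambda a:hsv(a)[...,1]>100); print("stack",h.min(0),h.max(0),fitw(h,.05,P))
E
```

```text
19.85 [ 0.45975674 -0.15074038  0.19074534] 0.09204495071538088
143 113
stack [118.  81.] [191. 147.] (array([561.1,  -2.6]), 35.3, array([61.8, 75.5]))
```

View pics/c9.png

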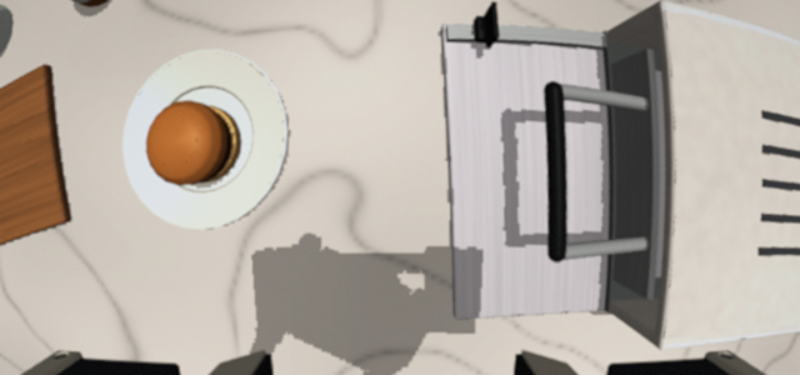

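The stack looks good: the dome covers the patty and sits central on the bun at crop (190,143). The bar runs from crop (553,87) to (557,258), the pointer is at (487,25), and the apron's front edge goes from (443,27) to (456,318). Now measuring the bar, yaw and pointer.

```bash
python3 - <<'E'
from m2 import *
P=pickle.load(open("w9.pkl","rb")); im=cv2.imread("pics/w9.png")[:,:,::-1]
g=lambda i:i.max(2)
v=g(im); 
print("fin w9 rows 0..44, cols 366..404"); 
for r in range(0,46,2): print(r,''.join('#' if x<60 else '+' if x<110 else '.' for x in v[r,366:406]))
m=(v<60).astype(np.uint8); m[:60]=0;m[215:]=0;m[:,:425]=0;m[:,462:]=0
ys,xs=np.nonzero(m); rows=range(75,200,5); pts=np.array([(xs[ys==r].mean(),r) for r in rows if (ys==r).any()])
print("bar rows",ys.min(),ys.max(),xs.min(),xs.max(), "width",[(xs[ys==r].min(),xs[ys==r].max()) for r in (90,140,190)])
q=np.array([onz("wrist",a,b,.1,P)[:2] for a,b in pts]); d=np.polyfit(q[:,0],q[:,1],1); print("bar y=a x+b",d,"yaw dir deg",np.degrees(np.arctan(d[0])))
for a,b in((pts[0][0],ys.min()),(pts[-1][0],ys.max())): print("bar end",onz("wrist",a,b,.1,P)[:2].round(4))
pp=[(443*.8,40*.8),(456*.8,316*.8)]; print("apron front",[onz("wrist",*p,.012,P)[:2].round(4) for p in pp])
pp=[(606*.8,46*.8),(606*.8,310*.8)]; print("apron/box edge",[onz("wrist",*p,.012,P)[:2].round(4) for p in pp])
S=cv2.imread("pics/scene0.png")[:,:,::-1]; s=g(S)
print("scene fin cols 216..240 rows 266..296")
for r in range(266,297): print(r,''.join('#' if x<60 else '+' if x<100 else '.' for x in s[r,216:242]))
E
```

```text
fin w9 rows 0..44, cols 366..404
0 ........................................
2 ............................+++.........
4 ..........................+###+.........
6 .........................+####+.........
8 ........................+######.........
10 .......................+#######+........
12 .....................+#########+........
14 ...............################+........
16 .............+#################+........
18 .............+#################+........
20 ............+###################+.......
22 ............+###################+.......
24 ............+###################+.......
26 ............++##################+.......
28 .............+##################+.......
30 .............+##################+.......
32 #####+###########################+++++++
34 ............++++++++++######+...........
36 ......................+####.............
38 .......................+++..............
40 ........................................
42 ........................................
44 ........................................
bar rows 66 208 436 452 width [(np.int64(437), np.int64(450)
[... 622 characters left out ...]
..+...............
275 ..........+...............
276 ..........++..............
277 ..........++..............
278 ...........+..............
279 ...........++.............
280 ...........++++...........
281 ..........+###+...........
282 .........+#####+..........
283 .........+#####+..........
284 .........+######+.........
285 .........+######++....++..
286 .........+#######++++++++.
287 .........++#######++++++..
288 .........++#######++++....
289 ........+++#####+++.......
290 .....+++++++++++++...++++.
291 .+++++++++++++++++++++....
292 +++++++.....++++++++......
293 ++++.......+++++..........
294 +.......++++..............
295 ....++++..................
296 .+++++....................
```

```bash
python3 - <<'E'
from m2 import *
P=pickle.load(open("w9.pkl","rb"))
n=np.array([-.0576,.998]); t=np.array([.998,.0576])
def st(p): return [round(float(n@p[:2]*1000),1),round(float(t@p[:2]*1000),1)]
for p in((395.5,3),(396.5,16),(397.5,31)): print("top?",p,[ (z,st(onz("wrist",*p,z,P))) for z in(.022,.064)])
for p in((379,18),(379,30),(382,14)): print("bot?",p,[ (z,st(onz("wrist",*p,z,P))) for z in(.022,.03,.064)])
for p in((226.5,274),(227.5,279),(228,281),(232,288),(226,288),(226,283)): print("scene",p,[ (z,st(onz("scene",*p,z))) for z in(.022,.034,.064)])
for s0 in (-.262,-.270,-.280):
  for tt in(.618,.644):
    for z in(.022,.064): X=np.r_[n*s0+t*tt,z]; print(s0,tt,z,"w",proj("wrist",X,P).round(1),"sc",proj("scene",X).round(1),"side",proj("side",X).round(1))
E
```

```text
top? (395.5, 3) [(0.022, [-265.4, 655.5]), (0.064, [-255.3, 639.8])]
top? (396.5, 16) [(0.022, [-265.2, 641.5]), (0.064, [-255.1, 627.5])]
top? (397.5, 31) [(0.022, [-265.0, 625.7]), (0.064, [-254.9, 613.6])]
bot? (379, 18) [(0.022, [-248.0, 638.9]), (0.03, [-246.5, 636.3]), (0.064, [-239.9, 625.2])]
bot? (379, 30) [(0.022, [-247.1, 626.4]), (0.03, [-245.6, 624.0]), (0.064, [-239.1, 614.2])]
bot? (382, 14) [(0.022, [-251.2, 643.2]), (0.03, [-249.6, 640.5]), (0.064, [-242.8, 629.0])]
scene (226.5, 274) [(0.022, [-253.1, 595.1]), (0.034, [-253.6, 604.2]), (0.064, [-255.0, 626.8])]
scene (227.5, 279) [(0.022, [-254.4, 610.9]), (0.034, [-254.9, 619.7]), (0.064, [-256.2, 641.9])]
scene (228, 281) [(0.022, [-254.6, 617.2]), (0.034, [-255.2, 626.0]), (0.064, [-256.5, 648.0])]
scene (232, 288) [(0.022, [-250.5, 640.8]), (0.034, [-251.0, 649.3]), (0.064, [-252.5, 670.6])]
scene (226, 288) [(0.022, [-264.1, 635.8]), (0.034, [-264.6, 644.4]), (0.064, [-265.6, 665.8])]
scene (226, 283) [(0.022, [-260.7, 621.3]), (0.034, [-261.1, 630.1]), (0.064, [-262.3, 652.0])]
-0.262 0.618 0.022 w [394.9  38.8] sc [225.2 282. ] side [341.4 205.6]
-0.262 0.618 0.064 w [405.2  26.9] sc [222.8 271.8] side [341.9 193.8]
-0.262 0.644 0.022 w [392.8  13.9] sc [227.7 290.2] side [332.7 204.1]
-0.262 0.644 0.064 w [402.6  -0.6] sc [225.4 280.2] side [333.1 192.3]
-0.27 0.618 0.022 w [403.1  39. ] sc [222.  282.9] side [342. 204.]
-0.27 0.618 0.064 w [414.3  27.3] sc [219.5 272.8] side [342.5 192.2]
-0.27 0.644 0.022 w [401.   14.2] sc [224.5 291.2] side [333.4 202.5]
-0.27 0.644 0.064 w [ 4.117e+02 -1.000e-01] sc [222.  281.2] side [333.8 190.8]
-0.28 0.618 0.022 w [413.2  39.4] sc [218. 284.] side [342.8 202. ]
-0.28 0.618 0.064 w [425.5  27.9] sc [215.4 273.9] side [343.3 190.3]
-0.28 0.644 0.022 w [411.   14.7] sc [220.4 292.3] side [334.2 200.6]
-0.28 0.644 0.064 w [422.8   0.6] sc [217.8 282.3] side [334.6 188.9]
```

Pointer plane: the wrist and scene views agree on s ≈ -0.2545 along the pull direction n = (-0.058, 0.998), with warmer yaw about 3.3° off the world axes. The bar centre is (0.537, -0.249), s = -0.2794, so the panel face is at -0.3595 and the pull is about 105 mm. Aligning above the bar.

Request:
move_arm --deltas '[{"x":0.04,"y":0.05,"z":0,"wx":0,"wy":0,"wz":-1.6,"hand":0.6},{"x":0.0775,"y":0.098,"z":0,"wx":0,"wy":0,"wz":-3.3,"hand":0.6},{"x":0.0775,"y":0.098,"z":0.02,"wx":0,"wy":0,"wz":-3.3,"hand":0.6},{"x":0.0775,"y":0.098,"z":0.04,"wx":0,"wy":0,"wz":-3.3,"hand":0.6},{"x":0.0775,"y":0.098,"z":0.06,"wx":0,"wy":0,"wz":-3.3,"hand":0.6},{"x":0.0775,"y":0.098,"z":0.06,"wx":0,"wy":0,"wz":-3.3,"hand":0.6}]'

```text
time: 20.6
tool_pos: [0.5365, -0.2482, 0.1292]
tool_rot: [-3.139, 0.003, 0.059]
contact_force: [0.5, 0.6, -0.2]
opening: 0.0549
```

```bash
python3 - <<'E'
from m2 import *
P=viewer.camera_params("wrist"); im=snap("wrist","w10"); S=snap("scene","sc10")
s=monitor.observe(); print(s["time"],s["tool_pos"],s["tool_rot"],s["opening"])
# bar visible in the wrist picture: columns of dark pixels in rows above the fingers
v=im.max(2); u0,v0=proj("wrist",(.5372+.04,-.249+.0022,.1),P); print(u0,v0)
for r in range(int(v0)-30,int(v0)+31,10):
    c=np.nonzero(v[r,int(u0)-60:int(u0)+60]<60)[0]+int(u0)-60; print(r,c.min() if len(c) else None,c.max() if len(c) else None,len(c), onz("wrist",c.mean(),r,.1,P)[:2].round(4) if len(c) else "")
E
```

```text
20.7 [ 0.53759435 -0.24929305  0.13130862] [ 3.14142322e+00 -4.42499270e-04  5.86950906e-02] 0.055248704552663744
317.4179934015966 195.3120271786907
165 None None 0 
175 308 324 17 [ 0.5889 -0.2453]
185 307 326 20 [ 0.5831 -0.2459]
195 307 326 20 [ 0.5773 -0.2463]
205 308 326 19 [ 0.5715 -0.2469]
215 308 326 19 [ 0.5656 -0.2473]
225 308 326 19 [ 0.5597 -0.2476]
```

The bar is under the jaws within 1 mm. Descending and pinching.

Request:
move_arm --deltas '[{"x":0,"y":0,"z":0.025,"wx":0,"wy":0,"wz":0,"hand":0.6},{"x":0,"y":0,"z":0.045,"wx":0,"wy":0,"wz":0,"hand":0.6},{"x":0,"y":0,"z":0.06,"wx":0,"wy":0,"wz":0,"hand":0.6},{"x":0,"y":0,"z":0.07,"wx":0,"wy":0,"wz":0,"hand":0.6},{"x":0,"y":0,"z":0.074,"wx":0,"wy":0,"wz":0,"hand":0.6},{"x":0,"y":0,"z":0.074,"wx":0,"wy":0,"wz":0,"hand":0.6}]'

```text
time: 21.45
tool_pos: [0.5372, -0.25, 0.057]
tool_rot: [3.141, -0.0, 0.058]
contact_force: [0.3, -0.2, 0.7]
opening: 0.055
```

Request:
move_arm --deltas '[{"x":0,"y":0,"z":0,"wx":0,"wy":0,"wz":0,"hand":0.3},{"x":0,"y":0,"z":0,"wx":0,"wy":0,"wz":0,"hand":0},{"x":0,"y":0,"z":0,"wx":0,"wy":0,"wz":0,"hand":0},{"x":0,"y":0,"z":0,"wx":0,"wy":0,"wz":0,"hand":0},{"x":0,"y":0,"z":0,"wx":0,"wy":0,"wz":0,"hand":0},{"x":0,"y":0,"z":0,"wx":0,"wy":0,"wz":0,"hand":0},{"x":0,"y":0,"z":0,"wx":0,"wy":0,"wz":0,"hand":0},{"x":0,"y":0,"z":0,"wx":0,"wy":0,"wz":0,"hand":0}]' --grip_force 40

```text
time: 22.45
tool_pos: [0.537, -0.2495, 0.0568]
tool_rot: [-3.141, 0.0, 0.058]
contact_force: [-0.5, 3.1, 1.3]
opening: 0.0109
```

Gripped: the opening is 10.9 mm on the 12 mm bar. Pulling about 105 mm along the tool's -y.

Request:
move_arm --deltas '[{"x":0,"y":-0.008,"z":0,"wx":0,"wy":0,"wz":0,"hand":0},{"x":0,"y":-0.02,"z":0,"wx":0,"wy":0,"wz":0,"hand":0},{"x":0,"y":-0.035,"z":0,"wx":0,"wy":0,"wz":0,"hand":0},{"x":0,"y":-0.05,"z":0,"wx":0,"wy":0,"wz":0,"hand":0},{"x":0,"y":-0.065,"z":0,"wx":0,"wy":0,"wz":0,"hand":0},{"x":0,"y":-0.08,"z":0,"wx":0,"wy":0,"wz":0,"hand":0},{"x":0,"y":-0.092,"z":0,"wx":0,"wy":0,"wz":0,"hand":0},{"x":0,"y":-0.1,"z":0,"wx":0,"wy":0,"wz":0,"hand":0}]'

```text
time: 23.45
tool_pos: [0.5315, -0.1517, 0.0568]
tool_rot: [3.138, -0.001, 0.058]
contact_force: [-0.4, -9.5, -2.5]
opening: 0.0103
```

Request:
move_arm --deltas '[{"x":0,"y":-0.003,"z":0,"wx":0,"wy":0,"wz":0,"hand":0},{"x":0,"y":-0.005,"z":0,"wx":0,"wy":0,"wz":0,"hand":0},{"x":0,"y":-0.005,"z":0,"wx":0,"wy":0,"wz":0,"hand":0},{"x":0,"y":-0.005,"z":0,"wx":0,"wy":0,"wz":0,"hand":0}]'

```text
time: 23.95
tool_pos: [0.5313, -0.1471, 0.0568]
tool_rot: [3.138, -0.001, 0.058]
contact_force: [0.5, -7.6, -2.6]
opening: 0.0112
```

```bash
python3 - <<'E'
from m2 import *
P=viewer.camera_params("wrist"); pickle.dump(P,open("w11.pkl","wb")); W=snap("wrist","w11"); S=snap("scene","sc11"); D=snap("side","s11")
s=monitor.observe(); n=np.array([-.0576,.998]);t=np.array([.998,.0576])
print(s["time"],s["tool_pos"],s["tool_rot"],s["contact_force"],s["opening"],"s",n@s["tool_pos"][:2],"t",t@s["tool_pos"][:2])
# expected pixels: panel top corner (warmer +y side) and fin top at s=-.2545
for nm,X in(("panel top +y",np.r_[n*-.2545+t*(.5218+.09),.082]),("panel top mid",np.r_[n*-.2545+t*.58,.082]),("fin top near",np.r_[n*-.2545+t*.614,.064]),("fin top far",np.r_[n*-.2545+t*.64,.064])):
    print(nm,"w",proj("wrist",X,P).round(1),"sc",proj("scene",X).round(1),"side",proj("side",X).round(1))
def show(im,x0,x1,y0,y1,st=1):
    g=cv2.cvtColor(im,cv2.COLOR_RGB2GRAY)
    for r in range(y0,y1,st): print(r,''.join(" .:-=+*#%@"[::-1][min(9,int(x)//26)] for x in g[r,x0:x1]))
print("scene");show(S,205,255,262,300)
print("wrist");
u,v=proj("wrist",np.r_[n*-.2545+t*.62,.064],P); u,v=int(u),int(v); print(u,v); show(W,max(u-70,0),min(u+70,640),max(0,v-60),v+60,2)
E
```

```text
24.1 [ 0.53129739 -0.14715999  0.05683622] [ 3.13791297e+00 -9.63561052e-04  5.77620282e-02] [-0.80474854 -8.89168225 -2.11641057] 0.010681149392563738 s -0.17746840332918665 t 0.5217583816397807
panel top +y w [488.4 110.8] sc [224.2 264.5] side [343.6 190.4]
panel top mid w [485.2 180.3] sc [221.1 254.6] side [354.6 192.2]
fin top near w [472.6 108.2] sc [225.5 269.7] side [342.6 195.5]
fin top far w [472.4  57.6] sc [228.1 278. ] side [333.8 194. ]
scene
262 =============+++++++===========----------=====++++
263 ===-=========++++++============-------====++++++++
264 =======-======+++++========+++==-======+++++++====
265 ==============++++++===+++++**+===+++++++++====---
266 ==============+*****++++******++++++++++===-------
267 =-=============+###********+++++++++=====---------
268 ===============+*###***+++++===++===--------------
269 ===============+*###*+++==========----------------
270 ===============+*###*+===========-----------------
271 ================+*##*+===========-----------------
272 ================+*###*============----------------
273 ================+*###*+======
[... 9432 characters left out ...]
         .:-=============+*##########################################+-:..::::::........................................
148          .                  ..-==============+*##########################################+-:..::::::........................................
150           .                 ..-==============+*#########################################*+-:..::::::........................................
152          ..               .  ...:-===========+##########################################*+-:..::::::........................................
154          ...        .     ...   :-===========+*#########################################*+-:..::::::........................................
```

```bash
python3 - <<'E'
from m2 import *
P=pickle.load(open("w11.pkl","rb")); n=np.array([-.0576,.998])
f=lambda u,v,z: round(float(n@onz("wrist",u,v,z,P)[:2])*1000,1)
print("fin top strip edges",[f(u,80,.064) for u in(471.5,476.5)],[f(u,92,.064) for u in(471.5,476.5)])
print("panel outer top edge",[f(u,v,.082) for u,v in((492.5,125),(492,140),(491.5,152))])
print("panel outer bottom edge",[f(u,v,.022) for u,v in((450,118),(449.5,140))])
E
```

```text
fin top strip edges [-253.7, -256.4] [-253.7, -256.4]
panel outer top edge [-256.6, -256.7, -256.7]
panel outer bottom edge [-258.1, -258.2]
```

The fin is centred at s = -255.0 mm and the panel's outer face is at about -257.4, so it is 2 mm short (tolerance 8). Pulling 2 mm more, holding, then a last check.

Request:
move_arm --deltas '[{"x":0,"y":-0.001,"z":0,"wx":0,"wy":0,"wz":0,"hand":0},{"x":0,"y":-0.002,"z":0,"wx":0,"wy":0,"wz":0,"hand":0},{"x":0,"y":-0.002,"z":0,"wx":0,"wy":0,"wz":0,"hand":0},{"x":0,"y":-0.002,"z":0,"wx":0,"wy":0,"wz":0,"hand":0},{"x":0,"y":-0.002,"z":0,"wx":0,"wy":0,"wz":0,"hand":0},{"x":0,"y":-0.002,"z":0,"wx":0,"wy":0,"wz":0,"hand":0},{"x":0,"y":-0.002,"z":0,"wx":0,"wy":0,"wz":0,"hand":0}]'

```text
time: 24.98
tool_pos: [0.5312, -0.1452, 0.0568]
tool_rot: [3.138, -0.001, 0.058]
contact_force: [-0.6, -8.8, -3.2]
opening: 0.0107
```

```bash
python3 - <<'E'
from m2 import *
P=viewer.camera_params("wrist"); im=snap("wrist","w12"); s=monitor.observe()
n=np.array([-.0576,.998]); t=np.array([.998,.0576]); g=cv2.cvtColor(im,cv2.COLOR_RGB2GRAY).astype(int)
print(s["time"],s["tool_pos"],s["contact_force"],s["opening"],"speed",abs(s["qvel"]).max())
f=lambda u,v,z: round(float(n@onz("wrist",u,v,z,P)[:2])*1000,1)
for v in(126,140):
    d=np.nonzero(g[v,430:520]<90)[0]+430; print("panel",v,d.min(),d.max(),"top",f(d.max()+.5,v,.082),"bot",f(d.min()-.5,v,.022))
for v in(80,92):
    d=np.nonzero(g[v,425:500]<70)[0]+425; print("fin -x edge",v,d.max(),f(d.max()+.5,v,.064),"(centre +1.4)")
u,v=[int(a) for a in proj("wrist",(.5615,.0037,.055),P)]; print("stack px",u,v)
if u>70:
    h=blob(im,(u-65,max(v-65,0),u+65,v+65),lambda a:hsv(a)[...,1]>100); print(h.min(0),h.max(0),fitw(h,.05,P))
S=snap("scene","sc12"); h=blob(S,(285,215,330,265),lambda a:hsv(a)[...,1]>110); print("scene stack",h.min(0),h.max(0),h.mean(0),"expect dome top/bottom rim",proj("scene",(.5615,.0037,.068)),proj("scene",(.5615,.0037,.005)))
E
```

```text
25.025 [ 0.53118392 -0.14521619  0.05684652] [-0.90107432 -8.7546167  -2.68521587] 0.01080872248983055 speed 0.0013523708963582215
panel 126 449 491 top -254.2 bot -255.4
panel 140 449 490 top -254.0 bot -255.6
fin -x edge 80 478 -255.7 (centre +1.4)
fin -x edge 92 478 -255.6 (centre +1.4)
stack px 67 212
scene stack [295. 225.] [317. 252.] [306.3125 238.8125] expect dome top/bottom rim [306.69106514 228.89195591] [306.89199366 244.46939926]
```

The panel (s ≈ -254.8 mm) and the pointer (≈ -254.3 mm) are level within about 1 mm. The hold is steady with about 9 N of pull, and the burger is in place. Handing in.

```bash
python3 -c "
from cell import robot
print(robot.hand_in())"
```

```text
the job is handed in; nothing more can be done
None
```

The burger is stacked and released, and the job was handed in at about 25 s with the arm still holding the tray out at the pointer. The hand-in gives no verdict, so what follows is from my own measurements.

- **First try at the patty:** it closed on nothing. The real fingertips sat more than 20 mm above the reported TCP height, so the fingers shut just above the patty. The patty stayed where it was, and I worked from heights relative to the grasp from then on.
- **Burger:** the patty measured about 1 mm off the bottom bun's centre. After letting go, the wrist picture showed the top bun sitting centrally, and in the final scene picture the stack is within about 1 px of its expected position. I couldn't measure the top bun's exact offset on the patty, because the last wrist outline merged the layers and put the stack centre 6 mm off sideways; I put that down to the slanted view.
- **Tray:** the panel is at -254.8 mm along the pull and the pointer at -254.3 mm, so they are level within about 1 mm. The panel's upper and lower edges read about 1.3 mm apart. The tray is held with about 9 N of pull and is practically still.
- **Pointer, bottle, mug and jar:** the pointer read -254 to -255 mm in every measurement, so I saw no shift. I kept well clear of the bottle, mug and jar and felt no contact, but did not measure them again at the end.

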